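# Refit the filter cover of a bench-top air filter unit

### The job

Put the blue cover back on the white filter unit: hold it tilted with its far end up, hook its steel lip fully under the black ledge, then swing it down and press its free end until the orange catch snaps over it and it lies flat and fully home. Be gentle: never force the cover against the unit, and leave the other things on the bench where they are.

Things in the scene. Friction and masses are not known exactly. Their poses are not given: they have to be found in the camera images.
- unit: White casing of the filter unit, 300 (x) x 210 (y) x 60 high, fixed. Origin: middle of its underside on the bench; z up, x from the ledge end (to the robot) to the catch end. The rigid frame in its top (sill, ledge, guides, end wall, catch) is set off by up to 12 mm either way along x and 8 mm up or down: unreported, to be felt or seen. Over 35 N between cover and unit damages it.
- slot_nominal (a point): Foot of the back wall of the slot under the ledge, 62 above the unit's origin at x -95.5, if the frame were not set off; axes as the unit's. The black ledge is 120 wide (y), its underside 11 and its top 24 above this point, its free edge 19 from it in +x. The flat sill at this point's height runs from under the ledge to 57 from this point in +x; beyond it is the open bay.
- seat_nominal (a point): Middle of the bay at seat height (62 above the unit's origin), if the frame were not set off; axes as the unit's. The cover seats on a flat border around the bay at this height. Side guides: inner faces at y +-56, 6 high above the seat, from x -65 to 71.5. The seated cover has 3 mm of play in x in all, 4 mm to each side in y; it goes in only with its lip in the slot.
- end_nominal (a point): Foot of the frame's end wall (6 high), if not set off; axes as the unit's. The orange catch over it is 44 wide; its nose reaches 6.5 in (-x) of this face, underside 12 above the seat; its 60 degree ramp rises from 15.5 to 25, then a flat top: only a cover hooked fully home meets the ramp (tilted 7 degrees). A sprung gasket strip 8 to 18 inside stands 3.5 above the seat (30 N to flatten).
- catch (a joint): Orange spring catch; value in m: 0 = sprung fully forward (closed), grows to 0.009 as it is pushed outward along the unit's x. Pushing the cover's free end down with about 6 to 14 N cams it some 4 to 7 mm out; the end passes the nose and the catch springs back over the cover's top.
- cover_grip (a point): Grip point of the loose blue cover: middle of its yellow upright rib, 32 above the underside. Rib 14 thick (x), 70 long (y), from 8 to 44 above the underside. Plate 140 (x) x 104 (y) x 8 thick; about 0.26 kg. Axes: x from lip end to free end, z out of the plate's top. Starts flat on the bench, lip end roughly to the robot. Seated: axes along the unit's, this point 32 to 35 above the seat.
- cover_lip (a point): Middle of the lower outer edge of the cover's steel lip: 94 from the rib's plane in -x, at the underside; axes as cover_grip. The lip is 24 long (x), 80 wide, 4 thick and continues the plate's underside. Tilted 10 to 20 degrees, free end up, it goes all the way into the slot if this edge stays within 1.5 mm of the sill.
- cover_press (a point): Where to press the free end: on the plate's top (8 above the underside), 46 from the rib's plane in +x, clear of rib and catch; axes as cover_grip.
- bottle_a: Clear glass reagent bottle, 70 dia x 150 high, blue cap (mm); bystander, to be left alone; origin at the middle of its underside
- bottle_b: Amber glass reagent bottle, 60 dia x 130 high, blue cap (mm); bystander, to be left alone; origin at the middle of its underside
- jar: Small white jar, 38 dia x 50 high, red cap, standing between the unit and the cover (mm); bystander, to be left alone; origin at the middle of its underside
- beaker: Glass beaker, 70 dia x 85 high (mm); bystander, to be left alone; origin at the middle of its underside
- tube_rack: Yellow tube rack 70 x 130 x 30 with capped tubes, 70 high overall (mm); bystander, to be left alone; origin at the middle of its underside
- tip_box: Pipette-tip box with blue lid, 84 x 124 x 62 high (mm); bystander, to be left alone; origin at the middle of its underside
- old_filter: Used flat pleated filter in a white rim, 90 x 120 x 23 high (mm); bystander, to be left alone; origin at the middle of its underside
There are look-alikes about, which are no part of the job. Leave any brown look-alike of the part that bears cover_grip alone.

How it is judged:
By the outcome, as a careful person would: the job done as asked, in the order asked, and still so for the second after the job is handed in, with the robot touching nothing.
It also fails if it takes over 64 s, if anything falls off the work surface, if the arm or the gripper's body presses on something with over 40 N, if the wrist force passes 120 N, or if a joint passes its speed limit or range.

### The arm

A 6-joint arm with a two-finger parallel gripper is mounted at the origin on the work surface. World frame = base frame: x ahead of the robot, y to its left, z up, the work surface at z = 0. Lengths are in m, angles in rad, forces in N, time in s.
With the tool pointing down it reaches from about 0.3 to 0.775 m from the base axis. Payload 14.6 kg.
Tool frame: the origin (TCP) lies on the centre line of the jaws, within the pads' length; the fingertips stand 14 mm ahead of it and the grasp point (between the pads) lies 5 mm behind it; x points along the fingers, y is the direction in which the jaws open and shut, and the axes are right-handed (so a half turn about x gives the same grasp; the last joint's range is limited). The gripper opens to 94 mm and grips with 3 to 60 N. Pads are 16 mm wide; open, the fingers measure 119 mm over their backs; the gripper's body (75 mm by 177 mm) begins 78 mm behind the grasp point.
Start: joints at [-1.175, 0.3, 1.521, -0, 1.321, -0.067], TCP at [0.246, -0.492, 0.219] pointing down, gripper open.
Joint ranges: [-3.03, 3.03], [-0.79, 2.21], [0.23, 2.52], [-1.04, 4.18], [0, 3.07], [-2.55, 2.55]. Speed limits (rad/s): [2.22, 2.22, 2.57, 3.14, 3.14, 3.14].

### API

Orientations are given as [roll, pitch, yaw] about the fixed x, y, z axes, in that order (R = Rz(yaw) Ry(pitch) Rx(roll)).
In Python, from station import * gives the robot as it stands. The module is installed in compiled form; this text tells all that it offers.
- The arm moves only by the shell command python3 -m handwheel 'ROWS' [FORCE]. ROWS is JSON, a list of rows, each a list of 3 entries, a list of its own where there are three numbers: the shift along the tool's x, y, z in mm, then the turn about the tool's x in rad, then the gripper command: -1 is fully open, 1 is shut, values between are in proportion. In form: [[[dx, dy, dz], spin, gripper], ...]. A call has exactly 5 rows; each row is the pose to reach, as a shift and turn from the pose measured when the call began, along the tool's axes at that moment; what a row does not reach only later rows make up. A row lasts 1/10 s, in which the tool goes at most 50 mm and 8.59 degrees, less where a joint would pass 70% of its speed; a pose out of reach is approached as far as the arm can. A call with a gripper value outside its range is refused whole. The fingers move at their own pace and stop on an object; FORCE is the grip in N (left out, the last holds). Time passes only in rows, so rows that repeat a pose let the fingers close, or fill a call up. It gives the time, the measured TCP pose, the force and the opening at its end, in the units of the state.
- get_obs(): the state, without advancing time (a new reading comes with each control period).
- camera(name): name is "side" or "top" or "wrist"; returns (picture, depth): 480x640x3 uint8, blue, green, red; 480x640 float32, m along the optical axis (not along the pixel's ray), 0 where there is no reading.
- camera_info(name): a dict with "fx", "fy", "cx", "cy" (pixels), "extrinsics" (4x4, takes a point from camera to world coordinates). Camera axes: x right, y down, z forward; pixel columns grow to the right and rows downward; lengths in m; the calibration is good to about 2 mm. The wrist camera is an equidistant fisheye: a pixel r from the principal point sees the ray r / f radians off the axis. A picture is of the moment at which its call begins: read the wrist's pose just before it. camera_info takes no time and is no camera call; for the wrist camera it gives the pose at the moment of the call.
- hand_in(): hands the job in, once; it reports no verdict.
The state is a dict: "time_s": time; "qpos": joint angles; "joint_vel": joint speeds; "tau": joint torques, N m; "ee_pos": TCP position; "eef_rot": TCP orientation; "force": force on the tool from outside, world axes, zero at the start; "moment": the same for the moment, N m; "grip_width": finger opening in m.
Only numpy, scipy, OpenCV 4.12 (cv2) and the standard library are available. Lean on these libraries where they do the work, as an engineer would, in place of code of your own. Each camera call takes 0.05 s, during which the arm holds its last target. There are 200 camera calls.

## Working session

There is one attempt and no reset: what is moved stays moved. The work goes in short steps, Python scripts to look and compute and a shell command to move; the robot and the scene stay as the last step left them, time stands still between calls to the robot, and variables do not carry over. Pictures are saved under pics/ and viewed, about 8 in all and at most 12, crops included, and the job is handed in when it is done.

```bash
mkdir -p pics
python3 - <<'E'
from station import *
import cv2,numpy as np
o=get_obs();print({k:np.round(v,3).tolist() for k,v in o.items()})
for n in("top","side"):
    p,d=camera(n);cv2.imwrite(f"pics/{n}0.png",p);np.savez(f"pics/{n}0.npz",p=p,d=d)
    i=camera_info(n);print(n,{k:np.round(v,3).tolist() for k,v in i.items()})
E
```

```text
{'time_s': 0.0, 'qpos': [-1.175, 0.3, 1.522, -0.0, 1.321, -0.067], 'joint_vel': [0.0, 0.001, -0.001, 0.001, -0.0, 0.001], 'tau': [-0.0, -53.18, -35.274, 0.071, 0.024, -0.0], 'ee_pos': [0.245, -0.492, 0.219], 'eef_rot': [-1.614, 1.57, 1.991], 'force': [0.158, 0.101, -0.928], 'moment': [0.035, -0.029, 0.005], 'grip_width': 0.094}
top {'fx': 471.646, 'fy': 471.646, 'cx': 323.892, 'cy': 249.004, 'extrinsics': [[-0.017, -0.987, 0.157, 0.318], [-1.0, 0.015, -0.013, 0.005], [0.011, -0.157, -0.987, 1.411], [0.0, 0.0, 0.0, 1.0]]}
side {'fx': 609.606, 'fy': 609.606, 'cx': 321.106, 'cy': 238.86, 'extrinsics': [[-0.88, -0.366, 0.303, 0.049], [-0.475, 0.68, -0.558, 0.832], [-0.002, -0.635, -0.773, 1.211], [0.0, 0.0, 0.0, 1.0]]}
```

View pics/top0.png

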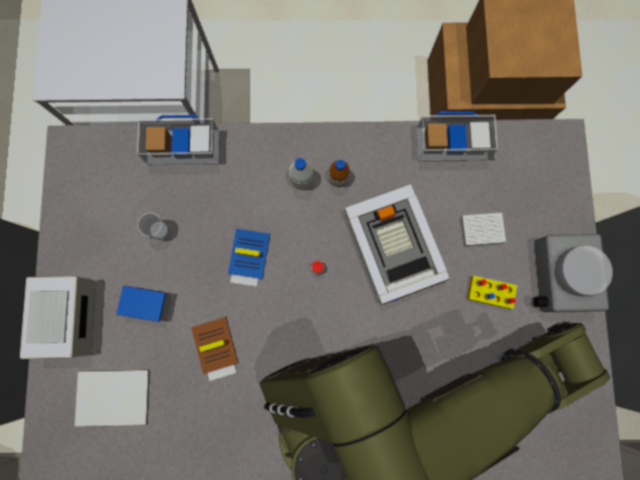

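View pics/side0.png

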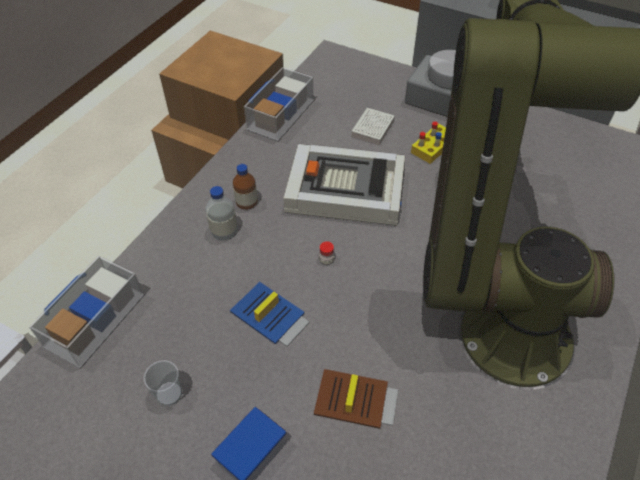

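Candidates for the cover in the top view: the blue plate with the yellow rib (248,253), the brown look-alike (214,345) and the blue-lidded tip box (142,303). The blue parts inside the crates at (180,139) and (458,136) are another possibility. By the description it is the one at (248,253), with its lip towards the robot. The unit is at (397,243), with its ledge at about (408,270) and its catch at (386,212).

```bash
cat > h.py <<'E'
import numpy as np,cv2
from station import *
def ray(info,uv,fish=False):
    uv=np.atleast_2d(uv).astype(float);a=(uv-[info['cx'],info['cy']])/[info['fx'],info['fy']]
    if fish:
        r=np.linalg.norm(a,axis=1,keepdims=True);d=np.c_[a/np.maximum(r,1e-9)*np.sin(r),np.cos(r)]
    else: d=np.c_[a,np.ones(len(a))]
    E=np.array(info['extrinsics']);return E[:3,3],d@E[:3,:3].T
def onz(info,uv,z,fish=False):
    o,d=ray(info,uv,fish);return o+d*((z-o[2])/d[:,2])[:,None]
def proj(info,P,fish=True):
    E=np.array(info['extrinsics']);p=(np.atleast_2d(P)-E[:3,3])@E[:3,:3]
    if fish:
        r=np.linalg.norm(p[:,:2],axis=1,keepdims=True);a=p[:,:2]/r*np.arctan2(r,p[:,2:])
    else: a=p[:,:2]/p[:,2:]
    return a*[info['fx'],info['fy']]+[info['cx'],info['cy']]
def mask(p,lo,hi):
    return cv2.inRange(cv2.cvtColor(p,cv2.COLOR_BGR2HSV),np.array(lo),np.array(hi))
def blobs(m,amin=30):
    cs,_=cv2.findContours(m,cv2.RETR_EXTERNAL,cv2.CHAIN_APPROX_NONE)
    return sorted([c for c in cs if cv2.contourArea(c)>amin],key=cv2.contourArea,reverse=True)
YEL=((22,120,120),(34,255,255));BLU=((100,120,60),(125,255,255));ORA=((5,180,150),(18,255,255))
def tool():
    from scipy.spatial.transform import Rotation as R
    o=get_obs();return o,np.array(o['ee_pos']),R.from_euler('xyz',o['eef_rot']).as_matrix()
E
python3 - <<'E'
from h import *
for n in("top","side"):
    p=np.load(f"pics/{n}0.npz")['p'];i=camera_info(n)
    for nm,m,z in(("yel",YEL,.044),("blu",BLU,.008),("ora",ORA,.085)):
        for c in blobs(mask(p,*m),25)[:6]:
            r=cv2.minAreaRect(c);b=onz(i,cv2.boxPoints(r),z)
            print(n,nm,np.round(r[0]),np.round(b.mean(0)*1e3),'sides',np.round([np.linalg.norm(b[0]-b[1])*1e3,np.linalg.norm(b[1]-b[2])*1e3]),'dirs',np.round(np.degrees([np.arctan2(*(b[1]-b[0])[[1,0]]),np.arctan2(*(b[2]-b[1])[[1,0]])]),1))
    if n=="top":
        m=mask(p,(0,0,190),(180,50,255));m[:,:340]=0;m[:,455:]=0;m[:180]=0;m[305:]=0
        c=blobs(m)[0];r=cv2.minAreaRect(c);b=onz(i,cv2.boxPoints(r),.06);print("unit",np.round(b*1e3),np.round(b.mean(0)*1e3),[np.linalg.norm(b[0]-b[1]),np.linalg.norm(b[1]-b[2])],np.degrees([np.arctan2(*(b[1]-b[0])[[1,0]]),np.arctan2(*(b[2]-b[1])[[1,0]])]))
_,t,R=tool();print(R.round(3))
i=camera_info("wrist");print({k:np.round(v,3).tolist() for k,v in i.items()})
E
```

```text
top yel [493. 292.] [ 402. -501.   44.] sides [ 72. 134.] dirs [ -16.2 -103.6]
top yel [211. 345.] [264. 312.  44.] sides [72. 17.] dirs [ -73.7 -161.6]
top yel [247. 252.] [530. 212.  44.] sides [14. 66.] dirs [ -8.  -99.7]
top blu [249. 253.] [532. 213.   8.] sides [139. 105.] dirs [  -8.6 -100.5]
top blu [141. 303.] [388. 529.   8.] sides [ 87. 134.] dirs [  -6.6 -100.3]
top blu [457. 136.] [ 894. -438.    8.] sides [57. 79.] dirs [-90.7 176.3]
top blu [180. 140.] [892. 431.   8.] sides [53. 79.] dirs [ -90.7 -178.4]
top blu [300. 164.] [810.  56.   8.] sides [31. 36.] dirs [-90.8 179.4]
top blu [456. 112.] [ 972. -441.    8.] sides [124.  10.] dirs [-90.7 176.1]
top ora [386. 212.] [ 635. -193.   85.] sides [43. 24.] dirs [ -72.1 -164.1]
unit [[ 654.  -82.   60.]
 [ 721. -271.   60.]
 [ 693. -280.   60.]
 [ 626.  -91.   60.]] [ 673. -181.   60.] [np.float64(0.20112256038028292), np.float64(0.02921868774270351)] [ -70.51661949 -163.12283406]
side yel [428. 145.] [ 404. -460.   44.] sides [97. 77.] dirs [-101.2  144.6]
side yel [351. 390.] [261. 313.  44.] sides [71. 15.] dirs [ -7
[... 257 characters left out ...]
] [531. 213.   8.] sides [110. 158.] dirs [-88.9 168.5]
side blu [ 87. 305.] [910. 400.   8.] sides [65. 70.] dirs [-88.5 167.3]
side blu [279.  98.] [ 910. -480.    8.] sides [45. 78.] dirs [-71.8 177.8]
side blu [216. 192.] [853. -49.   8.] sides [38. 37.] dirs [-92.9 157.8]
side blu [242. 168.] [ 841. -157.    8.] sides [26. 36.] dirs [-151.8  122.8]
side ora [312. 167.] [ 631. -188.   85.] sides [40. 23.] dirs [ -68.8 -167.8]
[[-0.     0.446 -0.895]
 [ 0.001 -0.895 -0.446]
 [-1.    -0.001 -0.   ]]
{'fx': 371.648, 'fy': 371.648, 'cx': 325.766, 'cy': 236.71, 'extrinsics': [[0.446, -0.872, -0.203, 0.304], [-0.895, -0.435, -0.101, -0.463], [-0.0, 0.226, -0.974, 0.384], [0.0, 0.0, 0.0, 1.0]]}
```

```bash
python3 -m handwheel '[[[-8,-15,-47],0.04,-1],[[-15,-29,-94],0.08,-1],[[-22,-44,-141],0.12,-1],[[-30,-58,-188],0.166,-1],[[-30,-58,-188],0.166,-1]]' 20; python3 -c "
from h import *;o,t,R=tool();d=np.array([.53,-.22,.27])-t;print(R.T@d*1e3,t)"
```

```text
time_s: 0.6
ee_pos: [0.3911, -0.3529, 0.2499]
eef_rot: [-2.891, 1.57, 0.551]
force: [-0.8, -0.3, -1.0]
grip_width: 0.0939
[ -19.88253007  -85.84373722 -172.02216063] [ 0.39107412 -0.35285906  0.24989634]
```

```bash
python3 -m handwheel '[[[-5,-22,-43],0,-1],[[-10,-43,-86],0,-1],[[-15,-65,-129],0,-1],[[-20,-86,-172],0,-1],[[-20,-86,-172],0,-1]]'
python3 - <<'E'
from h import *
i=camera_info("wrist");p,d=camera("wrist");cv2.imwrite("pics/w1.png",p);np.savez("pics/w1.npz",p=p,d=d,**i)
_,t,R=tool();print(t,R.round(2).tolist())
E
```

```text
time_s: 1.1
ee_pos: [0.5325, -0.2167, 0.2699]
eef_rot: [-2.653, 1.569, 0.793]
force: [-0.4, -0.6, 0.0]
grip_width: 0.0936
[ 0.53089835 -0.21851588  0.26949049] [[0.0, 0.3, -0.95], [0.0, -0.95, -0.3], [-1.0, -0.0, -0.0]]
```

View pics/w1.png

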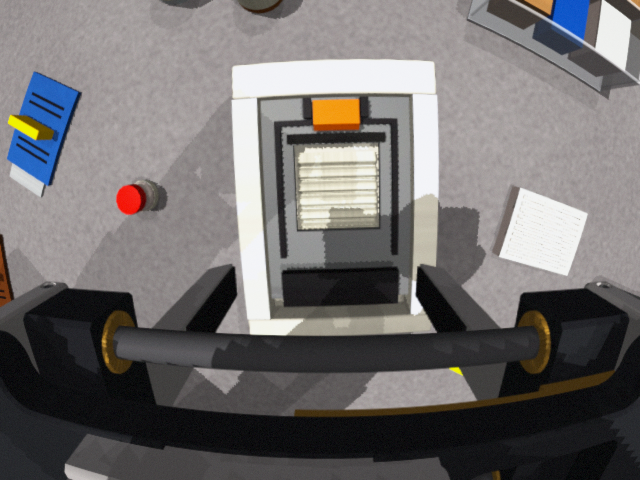

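The wrist view shows the unit. White rim: columns 233–437, far edge at row 62. Orange catch (335,113), filter bay (338,187), sill at about row 250, black ledge (340,287). Next I'll work out the geometry from depth.

Run:
```python
from h import *
f=np.load("pics/w1.npz");p,d=f['p'],f['d'];i={k:f[k] for k in('fx','fy','cx','cy','extrinsics')}
v,u=np.mgrid[:480,:640];o,r=ray(i,np.c_[u.ravel(),v.ravel()],True)
E=i['extrinsics'];fw=r@E[:3,2];P=(o+r*(d.ravel()/fw)[:,None]).reshape(480,640,3)
np.save("pics/P1.npy",P)
for n,(a,b) in dict(farrim=(80,340),leftrim=(200,247),rightrim=(150,427),nearrim=(326,300),ledge=(290,300),ledge2=(275,380),sill=(255,300),sill2=(245,380),seatL=(150,288),seatR=(150,385),guideL=(200,280),guideR=(200,395),catch=(105,335),bench=(100,180),floorL=(200,266)).items():
    q=P[a-2:a+3,b-2:b+3].reshape(-1,3);print(n,np.round(q.mean(0)*1e3,1),q[:,2].std().round(4))
# white rim outline at z .06
hsv=cv2.cvtColor(p,cv2.COLOR_BGR2HSV);
m=((hsv[...,2]>140)&(hsv[...,1]<45)).astype(np.uint8)
m[:, :225]=0;m[:,445:]=0;m[:50]=0;m[335:]=0
L=[(a,np.flatnonzero(m[a])[[0,-1]]) for a in range(75,255,12)]
far=[(c,np.flatnonzero(m[:,c])[0]) for c in range(245,430,12)]
zr=P[78:84,330:350,2].mean();print('rimz',zr)
def line(uv):
    X=onz(i,uv,zr,True)[:,:2];vx,vy,x,y=cv2.fitLine(X.astype(np.float32),cv2.DIST_HUBER,0,.001,.001).ravel();return np.degrees(np.arctan2(vy,vx)),np.array([x,y]),np.array([vx,vy]),X
for n,uv in(('left',[(l[0],a) for a,l in L]),('right',[(l[1],a) for a,l in L]),('far',far)):
    a=line(uv);print(n,a[0].round(2),a[1].round(4)*1e3,'resid',np.abs((a[3]-a[1])@[-a[2][1],a[2][0]]).max().round(4))
```

```text
farrim [ 669.7 -188.6   60.2] 0.0009
leftrim [ 524.7 -134.1   60. ] 0.0007
rightrim [ 630.2 -294.8   60.4] 0.001
nearrim [ 405.2 -226.6   60. ] 0.0006
ledge [ 454.7 -213.6   79.1] 0.0008
ledge2 [ 494.6 -286.8   78.9] 0.0007
sill [ 483.6 -203.5   54.9] 0.0007
sill2 [ 519.6 -281.4   55.1] 0.0008
seatL [ 585.8 -159.8   55. ] 0.0007
seatR [ 615.9 -254.1   54.9] 0.0006
guideL [ 534.8 -167.2   60.7] 0.0009
guideR [ 571.3 -276.    75.9] 0.0734
catch [ 640.8 -191.9   79.9] 0.0008
bench [ 6.086e+02 -6.700e+00  2.000e-01] 0.0006
floorL [ 529.2 -152.3   52.3] 0.0056
rimz 0.060196433527104146
left 16.72 [577.1 -94.5] resid 0.0053
right 17.3 [ 630.  -314.5] resid 0.0049
far -71.75 [ 697.1     -166.09999] resid 0.0033
```

Run:
```python
from h import *
f=np.load("pics/w1.npz");p=f['p'];i={k:f[k] for k in('fx','fy','cx','cy','extrinsics')};P=np.load("pics/P1.npy")
g=cv2.cvtColor(p,cv2.COLOR_BGR2GRAY)
def rect(n,m,z,sub=None):
    c=blobs(m.astype(np.uint8)*255,20)
    for c in c[:3]:
        X=onz(i,c.reshape(-1,2),z,True)[:,:2].astype(np.float32);r=cv2.minAreaRect(X);b=cv2.boxPoints(r)
        e=b[1]-b[0];h=b[2]-b[1];L=e if np.hypot(*e)>np.hypot(*h) else h
        print(n,np.round(np.array(r[0])*1e3,1),np.round(np.sort(r[1])*1e3,1),'az long',np.degrees(np.arctan2(L[1],L[0])).round(2)%180,len(c))
W=np.zeros(g.shape,bool);W[95:320,255:420]=1
rect('ledge',W&(P[...,2]>.072)&(P[...,2]<.09)&(g<60)&(np.arange(480)[:,None]>240),.079)
rect('dark',W&(g<45)&(np.arange(480)[:,None]<262),.061)
rect('catch',(mask(p,*ORA)>0)&(P[...,2]>.0775),.08)
W=np.zeros(g.shape,bool);W[135:235,285:390]=1
hsv=cv2.cvtColor(p,cv2.COLOR_BGR2HSV)
s=cv2.resize(p[90:320,225:445],None,fx=2.6,fy=2.6,interpolation=cv2.INTER_CUBIC);cv2.imwrite("pics/c1.png",s)
# edges: ledge free edge pixel rows, catch
y=cv2.Sobel(g.astype(np.float32),cv2.CV_32F,0,1)
uv=[(c,258+np.argmin(y[258:278,c])) for c in range(288,394,4)]
X=onz(i,uv,.079,True)[:,:2];l=cv2.fitLine(X.astype(np.float32),cv2.DIST_HUBER,0,.001,.001).ravel();print('ledge edge az',np.degrees(np.arctan2(l[1],l[0]))%180,l[2:]*1e3)
```

```text
ledge [ 469.4 -252.5] [ 39.4 119.3] az long 109.21 296
dark [ 612.2 -202.2] [ 9.5 97.3] az long 108.71 204
dark [ 582.4 -273.8] [ 21.3 140.9] az long 26.11 306
dark [ 541.7 -165.7] [  5.6 132.4] az long 18.93 284
catch [ 634.2 -194.6] [25.1 44.3] az long 109.25 139
ledge edge az 108.46297 [ 490.48785 -247.71313]
```

View pics/c1.png

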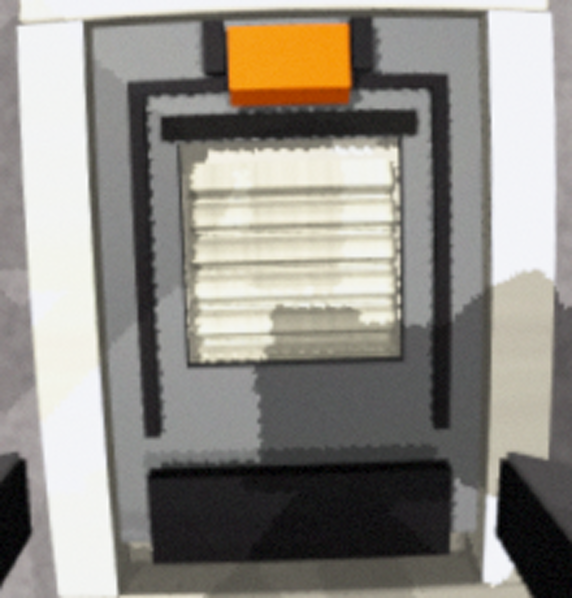

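```bash
python3 -m handwheel '[[[0,-47,-12],0.06,-1],[[0,-95,-23],0.12,-1],[[0,-142,-35],0.18,-1],[[0,-190,-46],0.24,-1],[[0,-225,-54],0.27,-1]]'; python3 -c "
from h import *;o,t,R=tool();d=np.array([.51,.213,.25])-t;print(R.T@d*1e3,t,np.degrees(np.arctan2(R[1,1],R[0,1])))"
```

```text
time_s: 1.65
ee_pos: [0.5142, 0.0133, 0.2695]
eef_rot: [-1.401, 1.57, 1.772]
force: [0.0, -0.2, -0.3]
grip_width: 0.094
[  19.71318814 -199.74162759   -2.00417135] [0.51416971 0.01327384 0.26952997] -88.23007197896817
```

```bash
python3 -m handwheel '[[[5,-47,0],0.07,-1],[[10,-95,0],0.13,-1],[[15,-142,-1],0.19,-1],[[20,-190,-2],0.19,-1],[[20,-200,-2],0.19,-1]]'
python3 - <<'E'
from h import *
i=camera_info("wrist");p,d=camera("wrist");np.savez("pics/w2.npz",p=p,d=d,**i)
_,t,R=tool();print(t,R.round(3).tolist(),np.degrees(np.arctan2(R[1,1],R[0,1])))
cv2.imwrite("pics/w2.png",cv2.resize(p[60:330,180:480],None,fx=2,fy=2))
v,u=np.mgrid[:480,:640];o,r=ray(i,np.c_[u.ravel(),v.ravel()],True)
P=(o+r*(d.ravel()/(r@np.array(i['extrinsics'])[:3,2]))[:,None]).reshape(480,640,3)
for nm,m,z in(("yel",YEL,.044),("blu",BLU,.008)):
    M=mask(p,*m)
    if nm=="yel":M[P[...,2]<.040]=0
    else: M|=mask(p,*YEL)
    for c in blobs(M)[:2]:
        X=onz(i,c.reshape(-1,2),z,True)[:,:2].astype(np.float32);rr=cv2.minAreaRect(X);b=cv2.boxPoints(rr);e=b[1]-b[0];h=b[2]-b[1];L=e if np.hypot(*e)>np.hypot(*h) else h
        print(nm,np.mean(c.reshape(-1,2),0),np.round(np.array(rr[0])*1e3,1),np.round(np.sort(rr[1])*1e3,1),np.degrees(np.arctan2(L[1],L[0]))%180, 'z',np.median(P[...,2][M>0]))
E
```

```text
time_s: 2.15
ee_pos: [0.5093, 0.2153, 0.2485]
eef_rot: [-0.122, 1.569, 2.863]
force: [1.0, -0.2, -0.0]
grip_width: 0.094
[0.50955726 0.21479005 0.24879622] [[-0.002, -0.156, -0.988], [0.001, -0.988, 0.156], [-1.0, -0.0, 0.002]] -98.98928097995352
yel [325.         194.96202532] [531.2 212.6] [14.2 68.3] 80.94959 z 0.043973764206463706
yel [290.72857143 411.52857143] [270.5 297.9] [12.6 43.7] 104.3957 z 0.043973764206463706
blu [324.97916667 189.8125    ] [531.1 212.6] [104.  139.5] 170.29417 z 0.008364071977679244
blu [285.2892562  406.05785124] [249.7 313.2] [34.3 78.5] 106.6609 z 0.008364071977679244
```

View pics/w2.png

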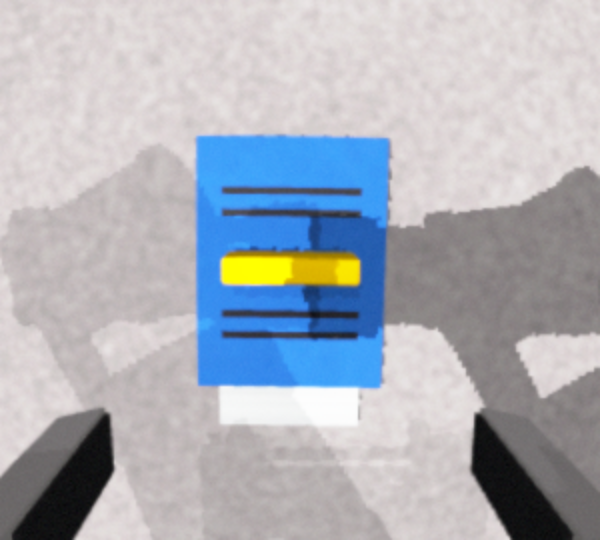

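The crop confirms the choice: blue plate, yellow rib at (290,270) and steel lip at (289,405) towards the robot. Sizes measured are 104 x 139.5 for the plate and 68 x 14 for the rib, at a height of 44. I'll grip the rib by its ends, so that the cover can pivot about the jaw axis.

```bash
python3 -m handwheel '[[[45,0,-6],0.008,-1],[[90,-1,-12],0.008,-1],[[135,-1,-18],0.008,-1],[[170,-1,-22],0.008,-1],[[190,-1,-22],0.008,-1]]'; python3 -c "
from h import *;o,t,R=tool();d=np.array([.5312,.2126,.027])-t;print(R.T@d*1e3,t,np.degrees(np.arctan2(R[1,1],R[0,1])))"
```

```text
time_s: 2.7
ee_pos: [0.5307, 0.2094, 0.0558]
eef_rot: [0.344, 1.566, -2.965]
force: [-0.4, -0.0, 0.3]
grip_width: 0.094
[28.76474471 -3.31054495 -0.08057095] [0.53071445 0.20937478 0.05577045] -99.57382862764685
```

```bash
python3 -m handwheel '[[[15,-3,0],0,-1],[[29,-3,0],0,-1],[[29,-3,0],0,-1],[[29,-3,0],0,0.9],[[29,-3,0],0,0.9]]' 5;python3 -m handwheel '[[[0,0,0],0,0.9],[[0,0,0],0,0.9],[[0,0,0],0,0.9],[[0,0,0],0,0.9],[[0,0,0],0,0.9]]' 5
```

```text
time_s: 3.2
ee_pos: [0.5317, 0.2124, 0.028]
eef_rot: [0.273, 1.568, -3.035]
force: [0.2, 0.1, -0.6]
grip_width: 0.0816
time_s: 3.7
ee_pos: [0.5322, 0.2126, 0.029]
eef_rot: [0.112, 1.569, 3.087]
force: [-1.1, -1.4, 7.3]
grip_width: 0.07
```

```bash
python3 -m handwheel '[[[0,0,0],0,0.9],[[0,0,0],0,0.9],[[-2,0,0],0,0.9],[[-4,0,0],0,0.9],[[-6,0,0],0,0.9]]' 5;python3 -m handwheel '[[[-3,0,0],0,0.9],[[-6,0,0],0,0.9],[[-9,0,0],0,0.9],[[-12,0,0],0,0.9],[[-12,0,0],0,0.9]]' 5
python3 - <<'E'
from h import *
p,d=camera("side");i=camera_info("side");cv2.imwrite("pics/s3.png",cv2.resize(p[200:400,160:400],None,fx=3,fy=3,interpolation=cv2.INTER_CUBIC));o,t,R=tool();print(t,o['force'],o['moment'])
E
```

```text
time_s: 4.2
ee_pos: [0.5321, 0.2126, 0.0351]
eef_rot: [0.167, 1.569, -3.141]
force: [-1.1, 0.9, -2.7]
grip_width: 0.07
time_s: 4.7
ee_pos: [0.5324, 0.2127, 0.0476]
eef_rot: [-0.042, 1.57, 2.932]
force: [0.8, -0.1, -3.4]
grip_width: 0.0698
[0.53224371 0.21264472 0.04730371] [-0.02271284 -1.18908733 -2.69889375] [0.05258036 0.01767871 0.02692176]
```

View pics/s3.png

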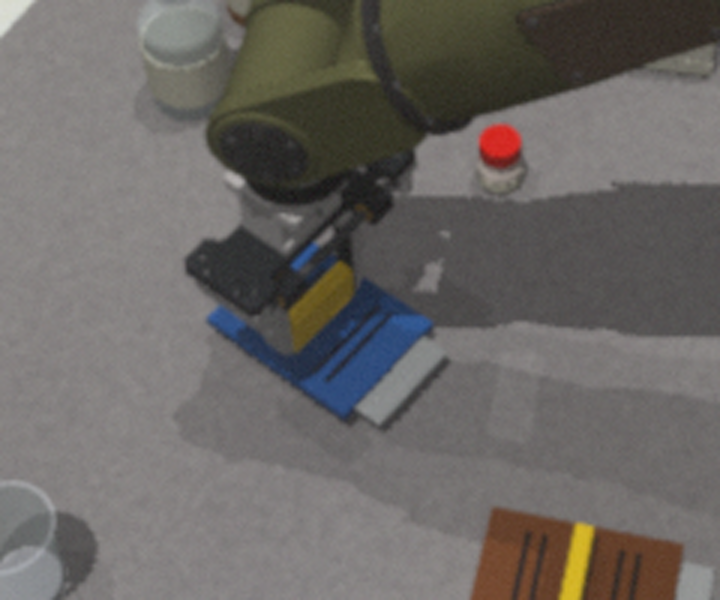

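The view shows the cover held by its rib ends, with the lip end at (400,385) low and the free end at (225,315) raised. I'll measure its tilt from depth.

```bash
cat >> h.py <<'E'
def cloud(n):
    i=camera_info(n);p,d=camera(n);v,u=np.mgrid[:480,:640];o,r=ray(i,np.c_[u.ravel(),v.ravel()],n=="wrist")
    return p,i,(o+r*(d.ravel()/(r@np.array(i['extrinsics'])[:3,2]))[:,None]).reshape(480,640,3)
def tilt(n,zmin=.005):
    """plane of the blue plate top within 120 mm of the TCP: tilt, normal, points"""
    _,t,_=tool();p,i,P=cloud(n);m=cv2.erode(mask(p,(100,90,25),(125,255,255)),np.ones((3,3)))>0
    X=P[m];X=X[(np.linalg.norm(X[:,:2]-t[:2],axis=1)<.12)&(X[:,2]>zmin)&(X[:,2]<t[2]+.03)]
    for _ in range(4):
        c=np.median(X,0) if _==0 else X.mean(0);N=np.linalg.svd(X-X.mean(0),full_matrices=False)[2][2];N*=np.sign(N[2])
        e=(X-X.mean(0))@N;X=X[np.abs(e)<max(.002,2*e.std())] 
    h=-N[:2]/np.hypot(*N[:2]) # uphill
    z_tcp=X.mean(0)[2]-N[:2]@(t[:2]-X.mean(0)[:2])/N[2]
    print(n,len(X),'tilt',np.degrees(np.arccos(N[2])).round(2),'uphill az',np.degrees(np.arctan2(h[1],h[0])).round(1),'plate z under tcp',z_tcp.round(4),'tcp',t.round(4),'resid',e.std().round(4))
    return N
E
python3 -c "
from h import *
tilt('side');tilt('wrist');print(get_obs()['force'])"
```

```text
side 800 tilt 0.42 uphill az 112.9 plate z under tcp 0.0279 tcp [0.5322 0.2126 0.0473] resid 0.0021
wrist 24514 tilt 0.06 uphill az -23.1 plate z under tcp 0.0262 tcp [0.5321 0.2126 0.0471] resid 0.0006
[-0.19789929  0.04791601 -3.24935666]
```

```bash
python3 -m handwheel '[[[0,0,0],0,0.9],[[0,0,0],0,0.9],[[0,0,0],0,0.9],[[0,0,0],0,0.9],[[0,0,0],0,0.9]]' 3; python3 -c "
from h import *
tilt('wrist');print(get_obs()['force'])"
```

```text
time_s: 5.35
ee_pos: [0.5321, 0.2126, 0.0469]
eef_rot: [0.186, 1.569, -3.122]
force: [-0.2, -0.0, -3.3]
grip_width: 0.0701
wrist 24471 tilt 0.07 uphill az -35.4 plate z under tcp 0.0261 tcp [0.5321 0.2126 0.0469] resid 0.0006
[ 0.91509325 -0.0511539  -2.09442072]
```

The cover is still flat, because the grip holds it by friction. I'll lift it clear of the jar, then gently pivot it in the jaws by resting its free end on the unit's fixed near rim from outside.

```bash
python3 -m handwheel '[[[-20,0,0],0,0.9],[[-50,0,0],0,0.9],[[-85,0,0],0,0.9],[[-105,0,0],0,0.9],[[-105,0,0],0,0.9]]' 15; python3 -c "
from h import *;o,t,R=tool();d=np.array([.36,-.29,.15])-t;print(R.T@d*1e3,t,np.degrees(np.arctan2(R[1,1],R[0,1])))"
```

```text
time_s: 5.9
ee_pos: [0.5334, 0.213, 0.1548]
eef_rot: [-2.469, 1.568, 0.506]
force: [-0.9, 0.4, -3.1]
grip_width: 0.0698
[  3.53019023 524.78019512  87.54587698] [0.53341299 0.2129671  0.15479859] -99.55290025270597
```

```bash
python3 -m handwheel '[[[0,25,4],-0.03,0.9],[[0,65,11],-0.08,0.9],[[0,105,18],-0.13,0.9],[[0,145,25],-0.18,0.9],[[0,185,31],-0.2,0.9]]' 15; python3 -c "
from h import *;o,t,R=tool();d=np.array([.36,-.29,.15])-t;print(R.T@d*1e3,t,np.degrees(np.arctan2(R[1,1],R[0,1])))"
```

```text
time_s: 6.4
ee_pos: [0.4708, 0.0344, 0.1529]
eef_rot: [-2.17, 1.569, 1.007]
force: [0.4, -0.6, -2.4]
grip_width: 0.07
[  2.24966513 320.27712091 122.20401699] [0.47076152 0.03440709 0.15287095] -87.96674759575073
```

```bash
python3 -m handwheel '[[[0,40,15],-0.06,0.9],[[0,80,30],-0.12,0.9],[[0,120,45],-0.18,0.9],[[0,160,60],-0.24,0.9],[[0,190,72],-0.296,0.9]]' 15; python3 -c "
from h import *;o,t,R=tool();d=np.array([.36,-.29,.11])-t;print(R.T@d*1e3,t,np.degrees(np.arctan2(R[1,1],R[0,1])))"
```

```text
time_s: 6.9
ee_pos: [0.4041, -0.1597, 0.1513]
eef_rot: [-1.722, 1.569, 1.752]
force: [0.2, -0.7, -2.7]
grip_width: 0.0697
[ 41.03385499 108.76012842  84.31946436] [ 0.4041396  -0.15973311  0.15128617] -70.91521663934235
```

```bash
python3 -m handwheel '[[[0,33,26],0,0.9],[[0,66,52],0,0.9],[[0,100,78],0,0.9],[[20,109,84],0,0.9],[[41,109,84],0,0.9]]' 15; python3 -m handwheel '[[[0,0,0],0,0.9],[[5,0,0],0,0.9],[[9,0,0],0,0.9],[[13,0,0],0,0.9],[[13,0,0],0,0.9]]' 15; python3 -c "
from h import *;o,t,R=tool();d=np.array([.36,-.29,.11])-t;print(R.T@d*1e3,t,np.degrees(np.arctan2(R[1,1],R[0,1])));tilt('wrist',.03)
p,d=camera('wrist');cv2.imwrite('pics/w4.png',p)"
```

```text
time_s: 7.4
ee_pos: [0.3593, -0.2915, 0.1084]
eef_rot: [-1.578, 1.568, 1.894]
force: [0.3, 0.8, -3.2]
grip_width: 0.0696
time_s: 7.9
ee_pos: [0.3594, -0.2912, 0.0953]
eef_rot: [-1.575, 1.568, 1.897]
force: [-0.1, 0.3, -2.7]
grip_width: 0.0696
[-14.74434394  -1.02794974  -0.94703119] [ 0.35942673 -0.29124586  0.09525319] -71.04482677986657
wrist 24399 tilt 0.17 uphill az 62.1 plate z under tcp 0.0744 tcp [ 0.3594 -0.2912  0.0953] resid 0.0006
```

View pics/w4.png

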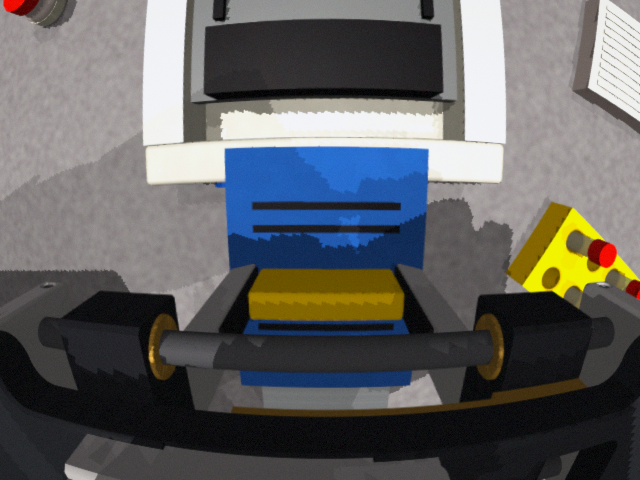

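The free end (325,150) is over the near rim (rows 140–183), and the underside is about 6 mm above it. I'll lower with a light grip.

```bash
python3 -m handwheel '[[[2,0,0],0,0.9],[[4,0,0],0,0.9],[[6,0,0],0,0.9],[[8,0,0],0,0.9],[[9,0,0],0,0.9]]' 4; python3 -m handwheel '[[[1,0,0],0,0.9],[[2,0,0],0,0.9],[[3,0,0],0,0.9],[[4,0,0],0,0.9],[[5,0,0],0,0.9]]' 4;python3 -c "
from h import *;tilt('wrist',.03)"
```

```text
time_s: 8.5
ee_pos: [0.3595, -0.2915, 0.0864]
eef_rot: [-1.652, 1.569, 1.821]
force: [-1.1, -0.3, -1.7]
grip_width: 0.0703
time_s: 9.0
ee_pos: [0.3595, -0.2915, 0.0814]
eef_rot: [-1.626, 1.569, 1.846]
force: [-0.5, -0.8, -1.8]
grip_width: 0.0699
wrist 23706 tilt 9.6 uphill az 19.3 plate z under tcp 0.0598 tcp [ 0.3595 -0.2915  0.0814] resid 0.0006
```

```bash
python3 -m handwheel '[[[1,0,0],0,0.9],[[3,0,0],0,0.9],[[4,0,0],0,0.9],[[6,0,0],0,0.9],[[6,0,0],0,0.9]]' 4; python3 -m handwheel '[[[0,0,0],0,0.9],[[-5,0,0],0,0.9],[[-15,0,0],0,0.9],[[-30,0,0],0,0.9],[[-40,0,0],0,0.9]]' 25;python3 -c "
from h import *;tilt('wrist',.03);o,t,R=tool();print(R.round(4).tolist())"
```

```text
time_s: 9.55
ee_pos: [0.3594, -0.2913, 0.075]
eef_rot: [-1.567, 1.568, 1.906]
force: [0.4, -0.2, -3.1]
grip_width: 0.0703
time_s: 10.05
ee_pos: [0.3597, -0.2917, 0.1166]
eef_rot: [-2.111, 1.569, 1.361]
force: [-0.4, -0.2, -3.2]
grip_width: 0.0699
wrist 24287 tilt 17.98 uphill az 19.0 plate z under tcp 0.094 tcp [ 0.3597 -0.2917  0.1166] resid 0.0006
[[0.0016, 0.3247, -0.9458], [0.0, -0.9458, -0.3247], [-1.0, 0.0005, -0.0016]]
```

```bash
python3 -m handwheel '[[[-22,0,0],0,0.9],[[-45,0,-10],0,0.9],[[-45,-1,-50],0,0.9],[[-45,-2,-90],0,0.9],[[-45,-2,-120],0,0.9]]' 25; python3 -c "
from h import *;o,t,R=tool();ex=np.array([.9455,.3256]);ey=np.array([-.3256,.9455]);print(t,'s',t[:2]@ex,'t',t[:2]@ey,R[:,2])"
```

```text
time_s: 10.6
ee_pos: [0.4746, -0.2503, 0.1632]
eef_rot: [2.736, 1.569, -0.074]
force: [0.1, -0.5, -2.8]
grip_width: 0.0697
[ 0.47459835 -0.25028319  0.16323981] s 0.3672405367759353 t -0.3911719819644709 [-0.94572607 -0.32495809 -0.0021055 ]
```

```bash
python3 -m handwheel '[[[0,0,-30],0,0.9],[[0,0,-65],0,0.9],[[0,0,-95],0,0.9],[[10,0,-107],0,0.9],[[25,0,-107],0,0.9]]' 25; python3 -m handwheel '[[[5,0,0],0,0.9],[[10,0,0],0,0.9],[[14,0,0],0,0.9],[[16,0,0],0,0.9],[[16,0,0],0,0.9]]' 25;python3 -c "
from h import *;tilt('wrist',.06);o,t,R=tool();ex=np.array([.9455,.3256]);ey=np.array([-.3256,.9455]);print(t,'s',t[:2]@ex,'t',t[:2]@ey,R[:,2])
p,d=camera('wrist');cv2.imwrite('pics/w5.png',p);p,d=camera('side');cv2.imwrite('pics/s5.png',cv2.resize(p[100:260,260:440],None,fx=4,fy=4,interpolation=cv2.INTER_CUBIC))"
```

```text
time_s: 11.1
ee_pos: [0.5766, -0.215, 0.1377]
eef_rot: [2.655, 1.568, -0.154]
force: [0.6, -0.2, -3.2]
grip_width: 0.0698
time_s: 11.6
ee_pos: [0.5764, -0.2153, 0.1218]
eef_rot: [2.638, 1.568, -0.172]
force: [-0.5, -0.7, -3.0]
grip_width: 0.07
wrist 24251 tilt 18.09 uphill az 18.6 plate z under tcp 0.0992 tcp [ 0.5764 -0.2153  0.1218] resid 0.0006
[ 0.57660959 -0.21524638  0.12199717] s 0.4751001454846372 t -0.3912595330834669 [-0.94536511 -0.32600001 -0.00296658]
```

View pics/s5.png

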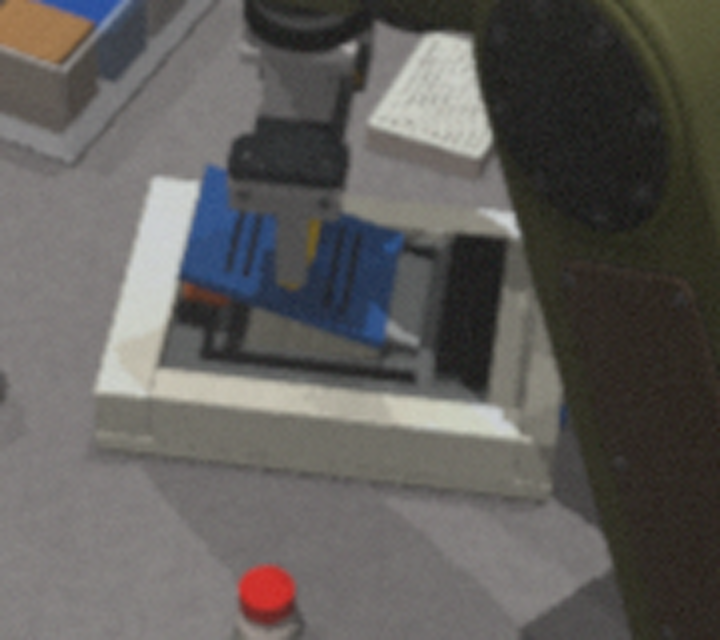

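The side view shows the cover tilted with its free end up. The lip at (415,342) is above the sill, in front of the ledge (475,310). Lowering until the lip touches.

```bash
python3 -m handwheel '[[[2,0,0],0,0.9],[[4,0,0],0,0.9],[[6,0,0],0,0.9],[[7,0,0],0,0.9],[[8,0,0],0,0.9]]' 12; for k in 1; do :; done; python3 -m handwheel '[[[1,0,0],0,0.9],[[1,0,0],0,0.9],[[2,0,0],0,0.9],[[2,0,0],0,0.9],[[2,0,0],0,0.9]]' 12; python3 -c "
from h import *;tilt('wrist',.06);print(get_obs()['force'])"
```

```text
time_s: 12.25
ee_pos: [0.5768, -0.2152, 0.114]
eef_rot: [2.616, 1.567, -0.193]
force: [0.1, -0.4, -2.1]
grip_width: 0.0703
time_s: 12.75
ee_pos: [0.5769, -0.2152, 0.1121]
eef_rot: [2.596, 1.567, -0.214]
force: [2.5, 0.2, -1.5]
grip_width: 0.0696
wrist 24202 tilt 17.52 uphill az 18.6 plate z under tcp 0.0896 tcp [ 0.5769 -0.2152  0.1121] resid 0.0006
[ 1.03352084 -0.31147108  0.68397909]
```

Contact at TCP z 0.112, as predicted (sill at 0.055). I'll ease the tilt to about 15° with a light grip, then slide in.

```bash
python3 -m handwheel '[[[1,0,0],0,0.9],[[2,0,0],0,0.9],[[3,0,0],0,0.9],[[4,0,0],0,0.9],[[4,0,0],0,0.9]]' 4; python3 -c "
from h import *;tilt('wrist',.06);print(get_obs()['force'])"; python3 -m handwheel '[[[0,0,4],0,0.9],[[0,0,9],0,0.9],[[0,0,14],0,0.9],[[0,0,19],0,0.9],[[0,0,22],0,0.9]]' 8;python3 -c "
from h import *;tilt('wrist',.06);o,t,R=tool();print(o['force'],t[:2]@[.9455,.3256])"
```

```text
time_s: 13.3
ee_pos: [0.5768, -0.2152, 0.1078]
eef_rot: [2.607, 1.567, -0.202]
force: [-0.6, -0.2, -3.0]
grip_width: 0.0698
wrist 23501 tilt 14.29 uphill az 18.6 plate z under tcp 0.0852 tcp [ 0.5768 -0.2152  0.1078] resid 0.0006
[ 0.52001748 -0.37216891 -2.82428543]
time_s: 13.85
ee_pos: [0.5554, -0.2226, 0.1079]
eef_rot: [2.601, 1.567, -0.209]
force: [0.4, -0.3, -3.0]
grip_width: 0.0695
wrist 23504 tilt 14.31 uphill az 18.6 plate z under tcp 0.0853 tcp [ 0.5554 -0.2226  0.1079] resid 0.0006
[ 0.79588591  0.82396065 -2.5063209 ] 0.4525280402737568
```

```bash
python3 -m handwheel '[[[0.5,0,1],0,0.9],[[1,0,2],0,0.9],[[1,0,3],0,0.9],[[1,0,4],0,0.9],[[1,0,5],0,0.9]]' 6; python3 -m handwheel '[[[0,0,1],0,0.9],[[0,0,1],0,0.9],[[0,0,2],0,0.9],[[0,0,2],0,0.9],[[0,0,3],0,0.9]]' 6; python3 -m handwheel '[[[0,0,0.5],0,0.9],[[0,0,1],0,0.9],[[0,0,1],0,0.9],[[0,0,1.5],0,0.9],[[0,0,1.5],0,0.9]]' 6;python3 -c "
from h import *;tilt('wrist',.06);o,t,R=tool();print(o['force'],t[:2]@[.9455,.3256])"
```

```text
time_s: 14.4
ee_pos: [0.5506, -0.2243, 0.1069]
eef_rot: [2.598, 1.567, -0.212]
force: [1.3, 0.3, -0.5]
grip_width: 0.0697
time_s: 14.9
ee_pos: [0.5487, -0.2249, 0.1076]
eef_rot: [2.682, 1.565, -0.127]
force: [6.3, 3.3, 2.1]
grip_width: 0.0703
time_s: 15.4
ee_pos: [0.548, -0.2251, 0.1081]
eef_rot: [2.725, 1.563, -0.084]
force: [5.9, 4.0, 1.1]
grip_width: 0.0699
wrist 24286 tilt 14.68 uphill az 18.6 plate z under tcp 0.0851 tcp [ 0.548  -0.2251  0.1081] resid 0.0006
[5.96498427 3.25235112 1.02843901] 0.4448317052510761
```

```bash
python3 -m handwheel '[[[0,0,0.5],0,0.9],[[0,0,1],0,0.9],[[0,0,1.5],0,0.9],[[0,0,2],0,0.9],[[0,0,2],0,0.9]]' 8;python3 -c "
from h import *;tilt('wrist',.06);o,t,R=tool();print(o['force'],t[:2]@[.9455,.3256])
p,d=camera('wrist');cv2.imwrite('pics/w6.png',p)"
```

```text
time_s: 15.95
ee_pos: [0.5472, -0.2254, 0.109]
eef_rot: [2.749, 1.56, -0.06]
force: [7.8, 5.6, 2.6]
grip_width: 0.0699
wrist 24457 tilt 15.27 uphill az 18.5 plate z under tcp 0.0858 tcp [ 0.5472 -0.2254  0.109 ] resid 0.0006
[7.90525651 4.27846801 2.77164963] 0.44393488994722907
```

View pics/w6.png

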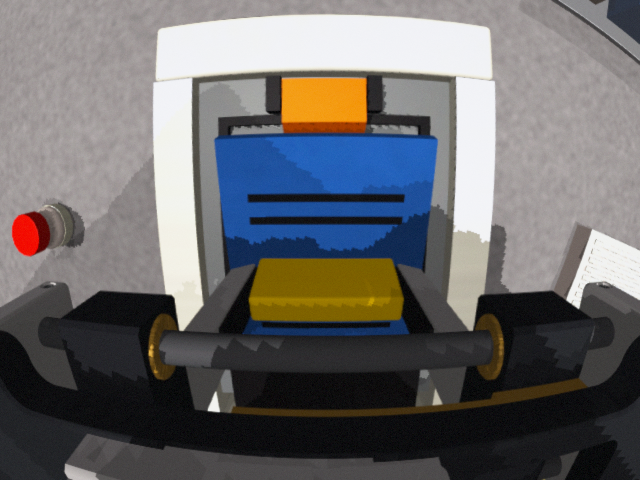

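Run:
```python
from h import *
p,i,P=cloud('wrist');ex=np.array([.9455,.3256]);ey=np.array([-.3256,.9455])
S=P[...,:2]@ex;T=P[...,:2]@ey;Z=P[...,2]
b=mask(p,(100,90,25),(125,255,255))>0
for c in (280,325,370):
    r=np.flatnonzero(b[100:250,c])[0]+100
    print('free edge',c,r,S[r+1:r+3,c].mean().round(4),T[r+1,c].round(4),Z[r+1:r+3,c].mean().round(4))
o=mask(p,*ORA)>0
for c in(300,325,350):
    rs=np.flatnonzero(o[:,c]&(Z[:,c]>.0775));q=np.flatnonzero(o[:,c]);print('catch top s',S[rs[0],c],S[rs[-1],c],'all low',S[q[-1],c],Z[q[-1],c])
c=np.argwhere(b);tt=[T[r,np.flatnonzero(b[r,200:450])[[0,-1]]+200] for r in(150,180)];print('edges t',np.round(tt,4))
for r in (150,170): print(r,[ (k,Z[r,k].round(3),T[r,k].round(4)) for k in (205,222,231,428,436,445)])
```

```text
free edge 280 133 0.5178 -0.37 0.1012
free edge 325 133 0.5176 -0.3911 0.102
free edge 370 133 0.5178 -0.4121 0.1025
catch top s 0.5487107230780913 0.5245181248535833 all low 0.5217003849056542 0.07329108183061642
catch top s 0.5484605821266634 0.5245103305587722 all low 0.5226914330113368 0.07361487585417603
catch top s 0.5486076771976424 0.5077577969141113 all low 0.5227118014234895 0.07466455236172143
edges t [[-0.3396 -0.4432]
 [-0.3395 -0.457 ]]
150 [(205, np.float64(0.055), np.float64(-0.3185)), (222, np.float64(0.105), np.float64(-0.3433)), (231, np.float64(0.104), np.float64(-0.3473)), (428, np.float64(0.105), np.float64(-0.439)), (436, np.float64(0.104), np.float64(-0.4432)), (445, np.float64(0.055), np.float64(-0.4642))]
170 [(205, np.float64(0.054), np.float64(-0.3177)), (222, np.float64(0.101), np.float64(-0.3419)), (231, np.float64(0.102), np.float64(-0.3467)), (428, np.float64(0.102), np.float64(-0.4402)), (436, np.float64(0.055), np.float64(-0.4587)), (445, np.float64(0.054), np.float64(-0.465))]
```

The numbers agree: the lip edge is at s≈360.3 mm, the wall derived from the catch is at 360.2, and the sideways centre is within 0.1 mm. So the lip is fully under the ledge. Swinging down along the arc with a light grip.

```bash
python3 -m handwheel '[[[1.5,0,-0.7],0,0.9],[[3,0,-1.5],0,0.9],[[4.5,0,-2.3],0,0.9],[[6,0,-3],0,0.9],[[6,0,-3],0,0.9]]' 5;python3 -c "
from h import *;tilt('wrist',.06);o,t,R=tool();print(o['force'],t[:2]@[.9455,.3256])"
```

```text
time_s: 16.6
ee_pos: [0.55, -0.2245, 0.1026]
eef_rot: [2.753, 1.56, -0.056]
force: [2.8, 0.1, -1.6]
grip_width: 0.0698
wrist 24590 tilt 10.89 uphill az 18.1 plate z under tcp 0.0796 tcp [ 0.55   -0.2245  0.1026] resid 0.0006
[ 2.96242219  0.43500734 -1.87378949] 0.44690041808985037
```

```bash
python3 -m handwheel '[[[1,0,-0.5],0,0.9],[[2,0,-1],0,0.9],[[3,0,-1.4],0,0.9],[[4,0,-1.8],0,0.9],[[4,0,-1.8],0,0.9]]' 5;python3 -c "
from h import *;tilt('wrist',.06);o,t,R=tool();print(o['force'],t[:2]@[.9455,.3256])
p,i,P=cloud('wrist');S=P[...,:2]@[.9455,.3256]
b=mask(p,(100,90,25),(125,255,255))>0
for c in (300,325,350):
    r=np.flatnonzero(b[90:250,c])[0]+90;print(r,[(S[k,c].round(4),P[k,c,2].round(4)) for k in range(r-4,r+5,2)])"
```

```text
time_s: 17.15
ee_pos: [0.5516, -0.2239, 0.0985]
eef_rot: [2.763, 1.561, -0.046]
force: [0.7, 0.0, -2.0]
grip_width: 0.0699
wrist 24318 tilt 8.08 uphill az 17.6 plate z under tcp 0.0755 tcp [ 0.5516 -0.2239  0.0985] resid 0.0006
[ 0.85641735  0.52040935 -2.67874904] 0.4486347162689449
136 [(np.float64(0.5243), np.float64(0.078)), (np.float64(0.5234), np.float64(0.0766)), (np.float64(0.5221), np.float64(0.0821)), (np.float64(0.5209), np.float64(0.0862)), (np.float64(0.5199), np.float64(0.0868))]
136 [(np.float64(0.5242), np.float64(0.0786)), (np.float64(0.5233), np.float64(0.0764)), (np.float64(0.5221), np.float64(0.0808)), (np.float64(0.5209), np.float64(0.0858)), (np.float64(0.5199), np.float64(0.0849))]
136 [(np.float64(0.5244), np.float64(0.0772)), (np.float64(0.5234), np.float64(0.0766)), (np.float64(0.5221), np.float64(0.0816)), (np.float64(0.5209), np.float64(0.0859)), (np.float64(0.5199), np.float64(0.0866))]
```

```bash
python3 -m handwheel '[[[0.7,0,-0.3],0,0.9],[[1.4,0,-0.6],0,0.9],[[2,0,-0.9],0,0.9],[[2,0,-0.9],0,0.9],[[2,0,-0.9],0,0.9]]' 4;python3 -m handwheel '[[[0,0,0],0,0.5],[[0,0,0],0,0],[[0,0,0],0,-0.5],[[0,0,0],0,-1],[[0,0,0],0,-1]]' 4;python3 -m handwheel '[[[-5,0,0],0,-1],[[-20,0,0],0,-1],[[-45,0,0],0,-1],[[-70,0,0],0,-1],[[-70,0,0],0,-1]]';python3 -c "
from h import *;tilt('wrist',.05);o,t,R=tool();print(o['force'],t[:2]@[.9455,.3256],R.round(3).tolist())
p,i,P=cloud('wrist');S=P[...,:2]@[.9455,.3256]
b=mask(p,(100,90,25),(125,255,255))>0
for c in (325,):
    r=np.flatnonzero(b[110:250,c])[0]+110;print(r,[(S[k,c].round(4),P[k,c,2].round(4)) for k in range(r-4,r+5,2)])
cv2.imwrite('pics/w7.png',p)"
```

```text
time_s: 17.75
ee_pos: [0.5524, -0.2237, 0.0967]
eef_rot: [2.755, 1.561, -0.054]
force: [-1.6, 0.1, 1.5]
grip_width: 0.0701
time_s: 18.25
ee_pos: [0.5524, -0.2237, 0.0967]
eef_rot: [2.751, 1.561, -0.058]
force: [0.5, -0.2, -0.3]
grip_width: 0.0828
time_s: 18.75
ee_pos: [0.5531, -0.2243, 0.1716]
eef_rot: [2.596, 1.554, -0.213]
force: [0.1, 0.3, 0.6]
grip_width: 0.0939
wrist 18377 tilt 6.94 uphill az 18.1 plate z under tcp 0.0739 tcp [ 0.5531 -0.2243  0.1716] resid 0.0007
[ 0.44206734  0.4051157  -1.05546072] 0.44939657514514725 [[0.014, 0.326, -0.945], [-0.002, -0.945, -0.326], [-1.0, 0.007, -0.012]]
143 [(np.float64(0.5248), np.float64(0.0788)), (np.float64(0.5236), np.float64(0.0757)), (np.float64(0.5219), np.float64(0.0829)), (np.float64(0.5206), np.float64(0.0824)), (np.float64(0.5192), np.float64(0.0822))]
```

View pics/w7.png

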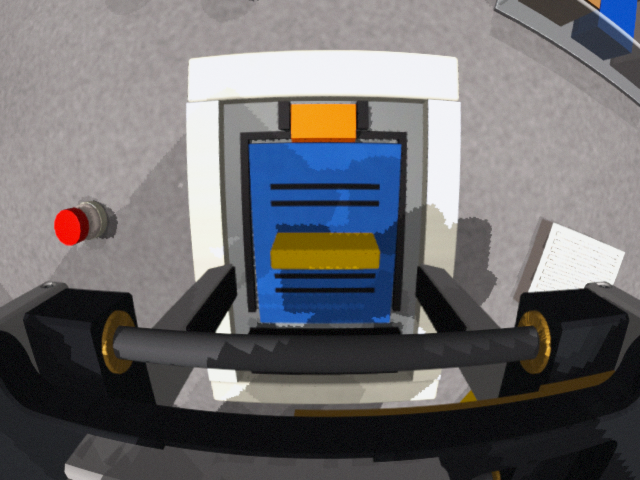

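The cover rests on the ramp at 6.9° (about 7 is required), with its lip under the ledge (row 330) and its free end against the catch (323,140). I'll close the jaws and press.

```bash
python3 -m handwheel '[[[0,0,-15],0,1],[[0,0,-35],0,1],[[0,-1,-49],0,1],[[0,-1,-49],0,1],[[0,-1,-49],0,1]]' 20; python3 -m handwheel '[[[0,0,0],0,1],[[0,0,0],0,1],[[0,0,0],0,1],[[0,0,0],0,1],[[0,0,0],0,1]]';python3 -m handwheel '[[[10,0,0],0,1],[[30,0,0],0,1],[[50,0,0],0,1],[[60,0,0],0,1],[[65,0,0],0,1]]';python3 -c "
from h import *;o,t,R=tool();print(o['force'],'s',t[:2]@[.9455,.3256],'t',t[:2]@[-.3256,.9455],t[2],R[:,0])"
```

```text
time_s: 19.35
ee_pos: [0.5973, -0.2067, 0.1674]
eef_rot: [2.731, 1.561, -0.078]
force: [-0.5, 0.4, -0.0]
grip_width: 0.0574
time_s: 19.85
ee_pos: [0.5972, -0.2068, 0.1674]
eef_rot: [2.727, 1.561, -0.082]
force: [-0.4, 0.3, 0.4]
grip_width: 0.0175
time_s: 20.35
ee_pos: [0.5975, -0.2067, 0.1011]
eef_rot: [2.789, 1.562, -0.02]
force: [0.5, 0.7, 0.0]
grip_width: 0.0007
[0.5334988  0.69355489 0.04516927] s 0.49763846086148067 t -0.38996862030903007 0.10112117108514024 [ 8.46945637e-03 -1.72794613e-04 -9.99964119e-01]
```

```bash
python3 -m handwheel '[[[2,1,-1],0,1],[[4,1,-1],0,1],[[6,1,-1],0,1],[[8,1,-1],0,1],[[9,1,-1],0,1]]' ; python3 -m handwheel '[[[1,0,0],0,1],[[2,0,0],0,1],[[2,0,0],0,1],[[3,0,0],0,1],[[3,0,0],0,1]]';python3 -c "
from h import *;o,t,R=tool();print(o['force'],'s',t[:2]@[.9455,.3256],'t',t[:2]@[-.3256,.9455],t[2])"
```

```text
time_s: 20.85
ee_pos: [0.5993, -0.2073, 0.0927]
eef_rot: [2.759, 1.561, -0.05]
force: [0.7, 1.1, 4.5]
grip_width: 0.0004
time_s: 21.35
ee_pos: [0.599, -0.2073, 0.0892]
eef_rot: [2.772, 1.562, -0.037]
force: [-0.1, 0.2, -1.4]
grip_width: 0.0004
[-0.14825996  0.20222926 -1.41113755] s 0.49886336850784496 t -0.39102665475615056 0.08924040892048216
```

```bash
python3 -c "
from h import *;tilt('wrist',.05)"; python3 -m handwheel '[[[1,0,0],0,1],[[2,0,0],0,1],[[3,0,0],0,1],[[3,0,0],0,1],[[3,0,0],0,1]]'; python3 -m handwheel '[[[1,0,0],0,1],[[2,0,0],0,1],[[2,0,0],0,1],[[3,0,0],0,1],[[3,0,0],0,1]]';python3 -c "
from h import *;o,t,R=tool();print(o['force'],'s',t[:2]@[.9455,.3256],t[2]);tilt('wrist',.05)"
```

```text
wrist 9755 tilt 4.15 uphill az 18.1 plate z under tcp 0.0732 tcp [ 0.599  -0.2073  0.0892] resid 0.0006
time_s: 21.9
ee_pos: [0.5989, -0.2073, 0.0861]
eef_rot: [2.785, 1.562, -0.024]
force: [0.1, 0.7, -0.7]
grip_width: 0.0006
time_s: 22.4
ee_pos: [0.5989, -0.2073, 0.083]
eef_rot: [2.787, 1.562, -0.022]
force: [0.7, 1.1, -0.2]
grip_width: 0.0008
[ 0.6579507   1.12660248 -0.17689855] s 0.4987624925585458 0.08297370176374273
wrist 9630 tilt 2.37 uphill az 17.9 plate z under tcp 0.0685 tcp [ 0.5989 -0.2073  0.083 ] resid 0.0006
```

```bash
python3 -m handwheel '[[[1,0,0],0,1],[[2,0,0],0,1],[[3,0,0],0,1],[[3,0,0],0,1],[[3,0,0],0,1]]'; python3 -c "
from h import *;o,t,R=tool();print(o['force'],t[2]);tilt('wrist',.05)";python3 -m handwheel '[[[0.5,0,0],0,1],[[1,0,0],0,1],[[1.5,0,0],0,1],[[2,0,0],0,1],[[2,0,0],0,1]]';python3 -c "
from h import *;o,t,R=tool();print(o['force'],'s',t[:2]@[.9455,.3256],t[2]);tilt('wrist',.05)
p,i,P=cloud('wrist');cv2.imwrite('pics/w8.png',p)"
```

```text
time_s: 22.95
ee_pos: [0.599, -0.2073, 0.0801]
eef_rot: [2.783, 1.562, -0.026]
force: [-0.4, 0.4, 1.5]
grip_width: 0.0004
[-0.36525952  0.42161739  1.45890314] 0.08009984602025581
wrist 8914 tilt 1.2 uphill az 17.4 plate z under tcp 0.0658 tcp [ 0.599  -0.2073  0.0801] resid 0.0006
time_s: 23.5
ee_pos: [0.5991, -0.2073, 0.079]
eef_rot: [2.765, 1.562, -0.044]
force: [-4.4, 2.3, 10.0]
grip_width: 0.0002
[-4.40698364  2.25632165  9.97400248] s 0.498942255791203 0.07896795953923373
wrist 8802 tilt 0.83 uphill az 16.4 plate z under tcp 0.0648 tcp [ 0.5991 -0.2073  0.079 ] resid 0.0006
```

View pics/w8.png

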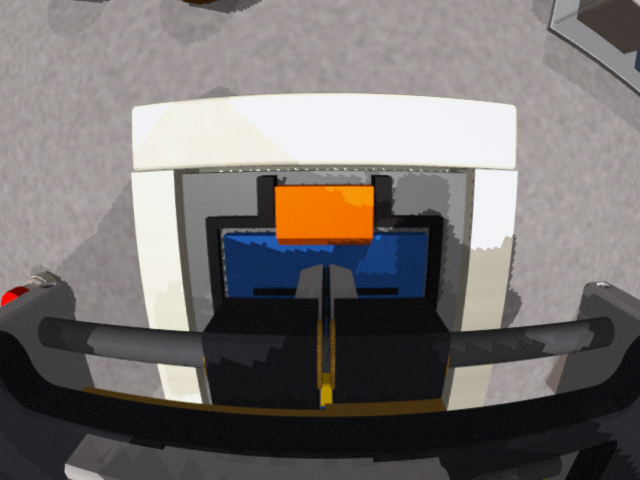

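The catch nose (325,240) now overlaps the cover's free edge, and the tilt is 0.8° at 10 N on the gasket. One small extra press, then lift and check.

```bash
python3 -m handwheel '[[[0.5,0,0],0,1],[[1,0,0],0,1],[[1.5,0,0],0,1],[[1.5,0,0],0,1],[[1.5,0,0],0,1]]';python3 -c "
from h import *;tilt('wrist',.05)"; python3 -m handwheel '[[[-5,0,0],0,1],[[-20,0,0],0,1],[[-50,0,0],0,1],[[-80,0,10],0,1],[[-90,0,40],0,1]]';python3 - <<'E'
from h import *
print(get_obs()['force']);tilt('wrist',.05)
p,i,P=cloud('wrist');ex=np.array([.9455,.3256]);ey=np.array([-.3256,.9455]);S=P[...,:2]@ex;T=P[...,:2]@ey;Z=P[...,2]
for r,n in((.5045,'press'),(.435,'lipside')):
    m=(abs(S-r)<.004)&(abs(T+.3913)<.045)&(mask(p,(100,90,25),(125,255,255))>0);print(n,m.sum(),np.median(Z[m]) if m.any() else None)
o=(mask(p,*ORA)>0)&(Z>.0775)&(Z<.084);print('catch top s',np.percentile(S[o],[1,99]),'z',np.median(Z[o]))
b=(mask(p,(100,90,25),(125,255,255))>0)&(abs(T+.3913)>.028)&(abs(T+.3913)<.045)&(Z<.075)&(Z>.055);print('free edge s',S[b].max(),'z',Z[b&(S>.515)].mean())
cv2.imwrite('pics/w9.png',p)
E
```

```text
time_s: 24.1
ee_pos: [0.5992, -0.2073, 0.0787]
eef_rot: [2.743, 1.561, -0.066]
force: [-5.8, 2.8, 13.1]
grip_width: 0.0003
wrist 8738 tilt 0.57 uphill az 15.6 plate z under tcp 0.0646 tcp [ 0.5992 -0.2073  0.0787] resid 0.0006
time_s: 24.65
ee_pos: [0.562, -0.2203, 0.172]
eef_rot: [2.624, 1.556, -0.183]
force: [-0.2, -0.9, 0.6]
grip_width: 0.0004
[-0.19123929 -0.94631929  0.59153992]
wrist 12443 tilt 1.27 uphill az 16.8 plate z under tcp 0.0651 tcp [ 0.562  -0.2203  0.172 ] resid 0.0007
press 1318 0.06611921698681317
lipside 415 0.06456514126402807
catch top s [0.5241525  0.54861602] z 0.08000165372633172
free edge s 0.5241191298774006 z 0.06628265053048794
```

View pics/w9.png

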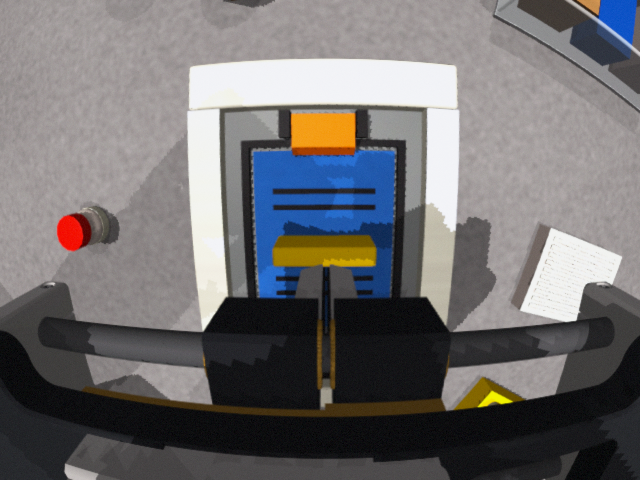

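```bash
python3 -c "
from h import *;print(hand_in())"
```

```text
the job is handed in; nothing more can be done
None
```

The blue cover is back on the unit: its lip is hooked under the ledge and the orange catch is closed over its free end. I handed the job in at about 25 s.

**How it went:** I gripped the rib by its ends and set the tilt by resting the free end lightly on the unit's near rim. The lip then went down onto the sill and slid in until it met the slot's back wall at about 9 N. I swung the cover down at a light grip and let it go at 6.9°, resting on the catch ramp. I then pressed the free end down with closed jaws.

**Last checks:**
- **Catch:** it sits at the same position as before the job, with its nose over the cover's edge.
- **Lip:** before the swing, its edge was within about 0.1 mm of where the back wall should be. I measured this only then, because the gripper hid the lip in the last picture.
- **Height:** the cover's top at the free end is 11.3 mm above the seat, under the nose at 12 mm. That puts the grip point at about 34 mm, within the 32 to 35 given.
- **Forces:** the highest reading was about 15 N, taken at the ends of moves only, so any brief peak between readings would not show.
- **Other things on the bench:** the jar looked unmoved in the last picture, and I steered clear of the rest without checking each one again.

**Not as expected:**
- The cover is not perfectly flat. It lies at about 1.2°, held up by the sprung gasket.
- The catch gave less resistance than stated. I read about 4.5 N as the cover met the ramp and almost nothing until the gasket, so I judged the snap from the pictures and heights.

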